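Slide a parts tray home in the optical counter

TASK

Put the parts tray with the orange grip into the optical counter: slide it in through the counter's mouth, under the clear roof, until its front end is fully home against the stop, then let go. Keep its three steel collars in the tray, and leave the blue-gripped tray and the other loose things where they are.

Things in the scene. Friction and masses are not known exactly. Their poses are not given: they have to be found in the camera images.
- tray: Parts tray to be counted: white open plastic box, 150 long (x) x 100 wide (y) x 50 mm high, walls and floor 4 mm, about 0.4 kg, plus an orange upright grip at its rear end. Origin: centre of the box's underside; +x points to its front end (75 mm ahead), away from the grip; z up. It stands loose on the bench and slides.
- tray_grip (a point): The orange grip of the tray: an upright block 20 (along tray x) x 30 (along tray y) mm, from the bench to 110 mm high, at x = -75 to -95 mm in the tray's frame. This point is on its middle line, 90 mm above the bench and 85 mm behind the tray's origin.
- counter: Optical counter fixed to the bench, grey and aluminium, yellow round its mouth: a short lane on the bench itself (no floor or sill), open at the mouth, closed at the far end. Origin: centre of the mouth at bench level; +x points into the lane, z up. Two walls 10 mm thick, 68 mm high, leave a lane 120 mm wide (y = -60 to 60 mm), 115 mm deep to the stop.
- counter_roof (a point): Middle of the front edge of the clear roof, at the mouth; roof underside 68 mm, top 75 mm above the bench, covering the lane from here inwards. Farther in (counter x): grey housing 140 wide, 150 mm high from x = 115 mm; yellow camera head 50 mm wide, x = 85 to 165 mm, 150 to 185 mm high. With the tray home its grip stays outside, 35 mm from this edge.
- counter_stop (a point): Middle of the stop face at the lane's far end (115 mm in from the mouth, 25 mm above the bench), which the tray's front end must meet; when home the tray's origin is 75 mm short of it.
- collar0: One of the three steel collars lying in the orange-gripped tray: ring 32 mm outside, 18 mm bore, 14 mm high. Origin: centre of its underside.
- collar1: One of the three steel collars lying in the orange-gripped tray: ring 32 mm outside, 18 mm bore, 14 mm high. Origin: centre of its underside.
- collar2: One of the three steel collars lying in the orange-gripped tray: ring 32 mm outside, 18 mm bore, 14 mm high. Origin: centre of its underside.
- other_tray: Like the first tray but with a blue grip, and holding two brass slugs: not to be moved. Same size and frame. The two trays stand side by side, either one nearer the robot.
- oil_can: Small red can, 52 mm across, 110 mm high; origin at the centre of its underside. A bystander.
- driver: Yellow-handled screwdriver lying on the bench. A bystander.
- cup: Blue plastic bowl, 76 mm across, 75 mm high; origin at the centre of its underside. A bystander.
Mind the look-alikes: they are no part of the job. Leave any green, pink or purple look-alike of the tray alone.

How it is judged:
By the outcome, as a careful person would: the job done as asked, in the order asked, and still so for the second after the job is handed in, with the robot touching nothing.
It also fails if it takes over 45 s, if anything falls off the work surface, if the arm or the gripper's body presses on something with over 40 N, if the wrist force passes 120 N, or if a joint passes its speed limit or range.

ROBOT

A 6-joint arm with a two-finger parallel gripper is mounted at the origin on the work surface. World frame = base frame: x ahead of the robot, y to its left, z up, the work surface at z = 0. Lengths are in m, angles in rad, forces in N, time in s.
With the tool pointing down it reaches from about 0.375 to 0.975 m from the base axis. Payload 3.8 kg.
Tool frame: the origin (TCP) lies at the very end of the fingers, on their centre line; the grasp point (between the pads) lies 19 mm behind it; z points along the fingers, y is the line along which they close (so a half turn about z gives the same grasp; the last joint's range is limited). The gripper opens to 85 mm and grips with 20 to 120 N. Pads are 22 mm wide; open, the fingers measure 114 mm over their backs; the gripper's body (76 mm by 85 mm) begins 54 mm behind the grasp point. The pads swing forward as they close: fully open they stand 13 mm farther back than shut.
Start: joints at [-1.221, 0.264, 1.604, -0, 1.274, -0.037], TCP at [0.255, -0.625, 0.231] pointing down, gripper open.
Joint ranges: [-2.63, 2.63], [-0.94, 2.18], [0.31, 2.57], [-1.31, 4.45], [0, 2.66], [-2.55, 2.55]. Speed limits (rad/s): [2.57, 2.57, 3.14, 3.14, 3.14, 3.14].

INTERFACE

Orientations are given as a rotation vector (axis times angle).
In Python, from workcell import bot, vision gives the robot as it stands. The module is installed in compiled form; this text tells all that it offers.
- The arm moves only by the tool play_rows, never from a script. Its argument "moves" is a list that holds one entry, the list of rows, each a list of 7 numbers: the turn, a rotation vector about the tool's x, y, z as a fraction of full scale, then the shift along the tool's x, y, z as a fraction of full scale, then the finger opening in mm, from 0 to 85.4. In form: [[[ax, ay, az, x, y, z, jaw], ...]]. A call has 1 to 5 rows; each row shifts and turns the commanded pose from where the row before left it, along the tool's axes as they then stand; what a row does not reach is not made up. Full scale, the value 1, is 0.1 m for a shift and 0.5 rad for a turn. A row lasts 1/12 s, in which the tool goes at most 41.7 mm and 7.16 degrees, less where a joint would pass 70% of its speed; a pose out of reach is approached as far as the arm can. A call with a number of a shift or a turn outside -1 to 1 is refused whole. A call with a gripper value outside its range is refused whole. The fingers move at their own pace and stop on an object; "newtons" is the grip in N (left out, the last holds). Time passes only in rows, so rows that do not move let the fingers close. It gives the time, the measured TCP pose, the force, the opening and the grip force at its end, in the units of the state.
- bot.read_state(): the state, without advancing time (a new reading comes with each control period).
- vision.read_camera(name): name is "side" or "top"; returns a dict with "image" (420x560x3 uint8, red, green, blue), "depth" (420x560 float32, m along the optical axis (not along the pixel's ray), 0 where there is no reading), "K" (3x3 intrinsics, pixels), "R" (3x3) and "t" (3): a world point X has camera coordinates R X + t. Camera axes: x right, y down, z forward; pixel columns grow to the right and rows downward; lengths in m; the calibration is good to about 2 mm. A picture is of the moment at which its call begins.
- bot.finish_job(): hands the job in; it is judged then, once.
The state is a dict: "time": time; "q": joint angles; "joint_vel": joint speeds; "joint_torque": joint torques, N m; "tool_pos": TCP position; "tcp_rot": TCP orientation; "wrist_force": force on the tool from outside, world axes, zero at the start; "torque": the same for the moment, N m; "width": opening from 0.0 (shut) to 1.0 (fully open); "grip_force": force on a finger pad.
Only numpy, scipy, OpenCV 4.12 (cv2) and the standard library are available. Lean on these libraries where they do the work, as an engineer would, in place of code of your own. Each camera call takes 0.05 s, during which the arm holds its last target. There are 200 camera calls.

## Working session

There is one attempt and no reset: what is moved stays moved. The work goes in short steps, Python scripts to look and compute and a tool call to move; the robot and the scene stay as the last step left them, time stands still between calls to the robot, and variables do not carry over. Pictures are saved under pics/ and viewed, at most 10 in all, crops included, and the job is handed in when it is done.

Besides the shell and the picture viewer there is one more tool, called after "Emit:" as a command line: name --argument value ..., lists and objects as JSON in quotes. play_rows: Moves the arm, as the interface text tells. Its arguments: {"type":"object","properties":{"moves":{"type":"array","items":{"type":"array","items":{"type":"array","items":{"type":"number"}}}},"newtons":{"type":"number"}},"required":["moves"]}

```bash
mkdir -p pics; cat > h.py <<'E'
import numpy as np, cv2
from workcell import bot, vision
def cam(n):
    d=vision.read_camera(n); d['n']=n; return d
def world(d):
    h,w=d['depth'].shape; u,v=np.meshgrid(np.arange(w),np.arange(h))
    r=np.stack([u,v,np.ones_like(u)],-1)@np.linalg.inv(d['K']).T
    return (r*d['depth'][...,None]-d['t'])@d['R']
def ray(d,u,v,z):
    r=d['R'].T@np.linalg.inv(d['K'])@np.array([u,v,1.]); c=-d['R'].T@d['t']
    return c+r*(z-c[2])/r[2]
E
python3 - <<'E'
from h import *
a=cam('top');b=cam('side')
np.savez('first.npz',top=a['image'],side=b['image'])
for d in(a,b):
    cv2.imwrite(f"pics/{d['n']}0.png",d['image'][...,::-1]); print(d['n'],-d['R'].T@d['t'],d['R'].round(2).tolist(),d['K'][0,0])
s=bot.read_state();print({k:np.round(v,3) for k,v in s.items()})
E
```

```text
top [ 0.42682649 -0.10363378  1.22665904] [[0.01, -1.0, 0.0], [-1.0, -0.01, -0.1], [0.1, -0.0, -1.0]] 393.57509075897667
side [-0.12781736  0.68157374  0.82552721] [[-0.76, -0.65, 0.02], [-0.38, 0.42, -0.82], [0.53, -0.63, -0.57]] 425.08105440511065
{'time': np.float64(0.1), 'q': array([-1.221,  0.265,  1.605,  0.   ,  1.274, -0.037]), 'joint_vel': array([ 0.   , -0.001, -0.003, -0.001,  0.   ,  0.001]), 'joint_torque': array([ 0.0000e+00, -5.1671e+01, -3.6859e+01, -0.0000e+00,  6.0000e-03,
        0.0000e+00]), 'tool_pos': array([ 0.254, -0.625,  0.23 ]), 'tcp_rot': array([-3.081, -0.603,  0.   ]), 'wrist_force': array([0.259, 0.092, 0.399]), 'torque': array([-0.024, -0.034, -0.013]), 'grip_force': np.float64(0.0), 'width': np.float64(1.001)}
```

View pics/top0.png

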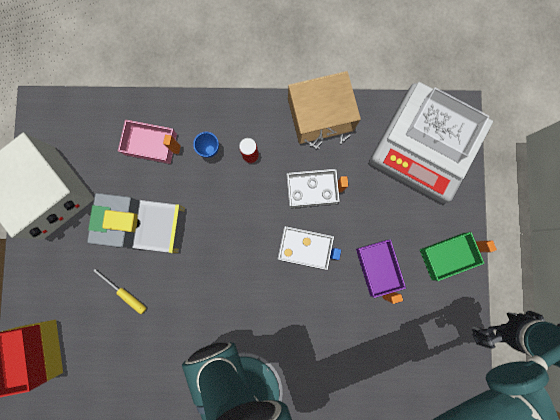

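View pics/side0.png

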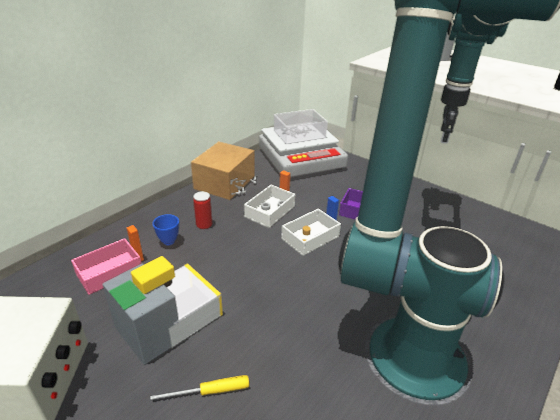

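Orange-gripped candidates (top view):
- White tray at (313,188) with three grey rings, grip at (343,183).
- Pink tray at (148,140).
- Purple tray at (380,268).
- Green tray at (452,256).

Only the white one with three steel collars fits. The blue-gripped white tray is at (306,248). The counter is at (135,223), with its yellow mouth at (180,228) facing right. Next I'll confirm with a crop and measure.

```bash
cat >> h.py <<'E'
def blob(d,mask,box,z,W=None,zr=None):
    """minAreaRect in world xy of masked pixels in box (u0,v0,u1,v1) cast on plane z"""
    m=np.zeros(mask.shape,bool);u0,v0,u1,v1=box;m[v0:v1,u0:u1]=mask[v0:v1,u0:u1]
    if zr is not None: m&=(W[...,2]>zr[0])&(W[...,2]<zr[1])
    n,l,s,_=cv2.connectedComponentsWithStats(m.astype(np.uint8)); k=1+np.argmax(s[1:,4]); vv,uu=np.nonzero(l==k)
    P=np.array([ray(d,u,v,z)[:2] for u,v in zip(uu,vv)])
    (c,wh,a)=cv2.minAreaRect((P*1000).astype(np.float32)); return len(P),P.mean(0),c,wh,a,cv2.boxPoints((c,wh,a))
E
python3 - <<'E'
from h import *
np.set_printoptions(precision=1,suppress=True)
d=cam('top'); I=d['image'].astype(int); W=world(d); H=cv2.cvtColor(d['image'],cv2.COLOR_RGB2HSV).astype(int)
org=(H[...,0]<16)&(H[...,1]>150)&(H[...,2]>120)
yel=(H[...,0]>20)&(H[...,0]<35)&(H[...,1]>130)&(H[...,2]>120)
wh=(H[...,1]<40)&(H[...,2]>190)
def show(n,r): print(n,r[0],r[1]*1000,'c',np.array(r[2]),'wh',np.array(r[3]),'a',r[4],'\n',r[5])
show('grip top',blob(d,org,(330,165,360,205),.11,W,(.095,.125)))
show('tray rim',blob(d,(I.min(-1)>100),(275,160,345,215),.05,W,(.038,.062)))
show('other rim',blob(d,(I.min(-1)>100),(265,220,333,275),.05,W,(.038,.062)))
show('mouth yel',blob(d,yel,(160,190,200,265),.075))
show('head',blob(d,yel,(90,200,145,245),.185))
show('housing',blob(d,(W[...,2]>.135)&(W[...,2]<.165),(75,185,150,265),.15))
m=(W[...,2]>.06)&(W[...,2]<.085); show('roof',blob(d,m,(130,185,200,265),.075))
show('can',blob(d,(W[...,2]>.1)&(W[...,2]<.12),(225,125,270,175),.11))
show('cup',blob(d,(W[...,2]>.065)&(W[...,2]<.085),(185,120,225,165),.075))
c=cv2.resize(d['image'][110:280,70:370],None,fx=2.6,fy=2.6,interpolation=cv2.INTER_CUBIC)
cv2.imwrite('pics/crop1.png',c[...,::-1])
E
```

```text
grip top 36 [ 625.8 -291.9] c [ 626.8 -292. ] wh [11.5 26.3] a 89.75738525390625 
 [[ 613.6 -297.7]
 [ 640.  -297.8]
 [ 640.  -286.3]
 [ 613.7 -286.2]]
tray rim 225 [ 614.5 -207.6] c [ 617.9 -204.9] wh [101.2 150.5] a 5.697249412536621 
 [[ 560.1 -135.1]
 [ 575.  -284.8]
 [ 675.7 -274.8]
 [ 660.7 -125. ]]
other rim 244 [ 436.  -187.4] c [ 436.  -184.1] wh [149.7  99.8] a 78.9374008178711 
 [[ 372.6 -248. ]
 [ 470.6 -267.1]
 [ 499.3 -120.2]
 [ 401.3 -101. ]]
mouth yel 146 [487.6 204.5] c [488.4 204.4] wh [  9.5 139.5] a 83.4452133178711 
 [[418.6 207.7]
 [557.2 191.8]
 [558.2 201.2]
 [419.7 217.1]]
head 544 [501.8 323.1] c [502.6 323.2] wh [78.5 50.5] a 83.24085235595703 
 [[472.9 287.2]
 [523.1 281.3]
 [532.3 359.2]
 [482.2 365.2]]
housing 1462 [505.2 366.6] c [505.6 361.4] wh [107.1 139.3] a 83.77873992919922 
 [[430.6 315.7]
 [569.  300.6]
 [580.7 407. ]
 [442.2 422.1]]
roof 1909 [493.6 256.5] c [494.4 258.4] wh [123.7 140.6] a 83.9203109741211 
 [[418.  204.4]
 [557.8 189.5]
 [570.9 312.5]
 [431.1 327.4]]
can 226 [725.5 -10.7] c [724.8 -11.5] wh [47.3 46.5] a 0.6665384769439697 
 [[700.9  11.5]
 [701.4 -35. ]
 [748.7 -34.4]
 [748.2  12. ]]
cup 146 [745.8 119.3] c [741.9 117.1] wh [73.6 71.8] a 1.486413598060608 
 [[704.2 152. ]
 [706.   80.2]
 [779.6  82.2]
 [777.7 153.9]]
```

View pics/crop1.png

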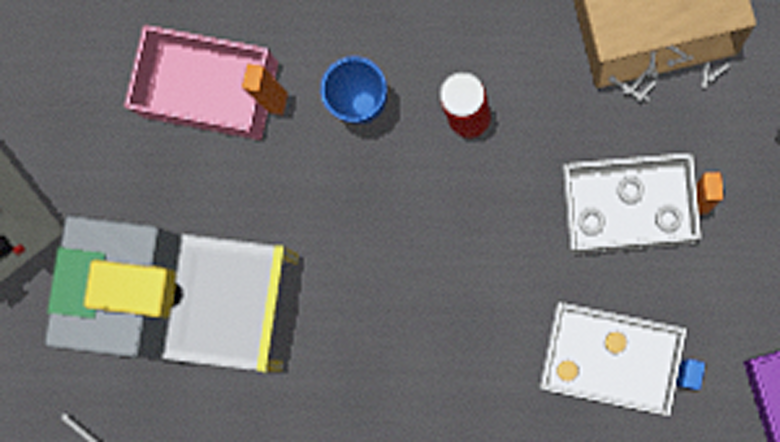

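The crop confirms it: the white tray with the orange grip and three steel rings is at crop (632,205). The blue-gripped tray with brass slugs is at (615,360). There's a clear corridor to the yellow mouth at (275,310).

I'll rotate the tool first so the fingers close across the grip.

Emit:
play_rows --moves '[[[0,0,-0.24,0,0,0,85],[0,0,-0.24,0,0,0,85],[0,0,-0.24,0,0,0,85],[0,0,-0.24,0,0,0,85],[0,0,-0.24,0,0,0,85]]]' --newtons 50

```text
time: 0.57
tool_pos: [0.2545, -0.6248, 0.2307]
tcp_rot: [-2.762, -1.496, -0.0]
wrist_force: [0.4, -1.3, 0.1]
width: 0.995
grip_force: 0.0
```

Emit:
play_rows --moves '[[[0,0,-0.24,0,0,0,85],[0,0,-0.24,0,0,0,85],[0,0,-0.24,0,0,0,85],[0,0,-0.24,0,0,0,85],[0,0,-0.18,0,0,0,85]]]'

```text
time: 0.98
tool_pos: [0.2545, -0.6248, 0.2307]
tcp_rot: [-2.23, -2.212, -0.001]
wrist_force: [0.2, 0.3, 0.0]
width: 0.997
grip_force: 0.0
```

```bash
cat > go.py <<'E'
import sys; from h import *
from scipy.spatial.transform import Rotation as Ro
x,y,z,yaw=map(float,sys.argv[1:5])   # target mm, tool-y line angle deg
s=bot.read_state(); R=Ro.from_rotvec(s['tcp_rot']); M=R.as_matrix(); p=np.array(s['tool_pos'])*1000
cur=np.degrees(np.arctan2(M[1,1],M[0,1])); e=(yaw-cur+90)%180-90
tilt=R.apply([0,0,1])
print('t %.2f pos %s yaw %.1f tiltxy %s q6 %.2f w %.3f F %s'%(s['time'],p.round(1),cur,tilt[:2].round(3),s['q'][5],s['width'],np.round(s['wrist_force'],1)))
print('tool-axis shift mm',(M.T@(np.array([x,y,z])-p)).round(1),'az total (units)',round(-np.radians(e)/.5,3))
E
python3 go.py 626.5 -290.5 170 5.7
```

```text
t 0.98 pos [ 254.5 -624.8  230.7] yaw -0.5 tiltxy [-0.     0.001] q6 -1.21 w 0.997 F [0.2 0.3 0. ]
tool-axis shift mm [337.3 369.2  60.9] az total (units) -0.216
```

Emit:
play_rows --moves '[[[0,0,0,0.22,0.24,0,85],[0,0,0,0.22,0.24,0,85],[0,0,0,0.22,0.24,0,85],[0,0,0,0.22,0.24,0,85],[0,0,0,0.22,0.24,0,85]]]'

```text
time: 1.4
tool_pos: [0.3768, -0.5156, 0.2308]
tcp_rot: [-2.237, -2.205, -0.0]
wrist_force: [0.8, -0.5, 0.2]
width: 0.996
grip_force: 0.0
```

Emit:
play_rows --moves '[[[0,0,0,0.22,0.24,0,85],[0,0,0,0.22,0.24,0,85],[0,0,0,0.22,0.24,0,85],[0,0,0,0.22,0.24,0,85],[0,0,0,0.22,0.24,0,85]]]'

```text
time: 1.82
tool_pos: [0.4985, -0.4071, 0.2309]
tcp_rot: [-2.237, -2.205, 0.0]
wrist_force: [0.3, 0.3, -0.2]
width: 0.994
grip_force: 0.0
```

Emit:
play_rows --moves '[[[0,0,0,0.22,0.24,0.05,85],[0,0,0,0.22,0.24,0.05,85],[0,0,0,0.22,0.24,0.05,85],[0,0,0,0.22,0.24,0.05,85],[0,0,-0.21,0,0,0.1,85]]]'

```text
time: 2.23
tool_pos: [0.5994, -0.3177, 0.2018]
tcp_rot: [2.112, 2.323, 0.005]
wrist_force: [-0.4, -0.2, 0.5]
width: 0.994
grip_force: 0.0
```

```bash
python3 go.py 626.5 -290.5 69 5.7
```

```text
t 2.23 pos [ 599.4 -317.7  201.8] yaw 5.5 tiltxy [0.004 0.001] q6 -0.62 w 0.994 F [-0.4 -0.2  0.5]
tool-axis shift mm [ 24.3  29.  132.9] az total (units) -0.008
```

Emit:
play_rows --moves '[[[0,0,0,0.12,0.14,0.1,85],[0,0,0,0.12,0.14,0.1,85],[0,0,0,0,0,0.3,85],[0,0,0,0,0,0.3,85],[0,0,0,0,0,0,85]]]'

```text
time: 2.65
tool_pos: [0.6162, -0.2925, 0.1134]
tcp_rot: [-2.109, -2.312, 0.005]
wrist_force: [-1.4, 0.4, -1.7]
width: 0.99
grip_force: 0.0
```

```bash
python3 go.py 626.5 -290.5 69 5.7; python3 - <<'E'
from h import *
for n,(u0,v0,u1,v1) in(('top',(270,140,390,230)),('side',(230,130,350,220))):
    d=cam(n); cv2.imwrite(f'pics/{n}1.png',cv2.resize(d['image'][v0:v1,u0:u1],None,fx=5,fy=5,interpolation=cv2.INTER_CUBIC)[...,::-1])
a=cv2.imread('pics/top1.png');b=cv2.imread('pics/side1.png');cv2.imwrite('pics/both1.png',cv2.resize(np.hstack([a,b]),(800,300)))
E
```

```text
t 2.65 pos [ 616.2 -292.5  113.4] yaw 5.3 tiltxy [-0.011  0.006] q6 -0.57 w 0.990 F [-1.4  0.4 -1.7]
tool-axis shift mm [ 0.7 10.9 44.3] az total (units) -0.015
```

View pics/both1.png

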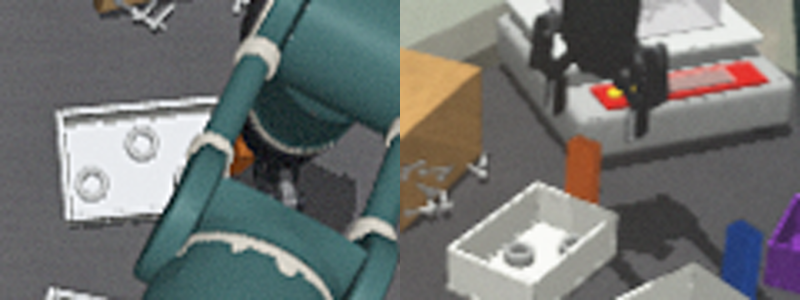

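Left (top view): the tray is unmoved. Right (side view): the fingertips at (555,110) and (637,140) straddle the grip top at (583,137), about 10 mm off along tool y, as the numbers say. I'll correct that, then lower.

Emit:
play_rows --moves '[[[0,0,0,0,0.1,0,85],[0,0,0,0,0,0.14,85],[0,0,0,0,0,0.14,85],[0,0,0,0,0,0.14,85],[0,0,0,0,0,0,85]]]'

```text
time: 3.17
tool_pos: [0.6278, -0.2933, 0.0748]
tcp_rot: [-2.114, -2.315, 0.003]
wrist_force: [-0.8, 1.1, -0.5]
width: 0.995
grip_force: 0.0
```

```bash
python3 go.py 626.5 -290.5 69 5.7
```

```text
t 3.17 pos [ 627.8 -293.3   74.8] yaw 5.2 tiltxy [-0.006  0.003] q6 -0.56 w 0.995 F [-0.8  1.1 -0.5]
tool-axis shift mm [ 2.9 -1.   5.8] az total (units) -0.017
```

Emit:
play_rows --moves '[[[0,0,-0.02,0.03,0,0.05,85],[0,0,0,0,0,0,20],[0,0,0,0,0,0,20],[0,0,0,0,0,0,20],[0,0,0,0,0,0,20]]]' --newtons 50

```text
time: 3.58
tool_pos: [0.6307, -0.2918, 0.0752]
tcp_rot: [2.106, 2.33, 0.0]
wrist_force: [-2.6, -1.4, 5.2]
width: 0.449
grip_force: 4.9
```

Emit:
play_rows --moves '[[[0,0,0,0,0,0,20],[0,0,0,0,0,0,20],[0,0,0,0,0,0,20],[0,0,0,0,0,0,20]]]'

```text
time: 3.92
tool_pos: [0.6305, -0.2921, 0.0754]
tcp_rot: [2.105, 2.33, -0.001]
wrist_force: [-2.5, -1.9, 5.3]
width: 0.347
grip_force: 50.5
```

```bash
python3 go.py 626.5 -290.5 69 5.7;  cat > tr.py <<'E'
from h import *
import sys
np.set_printoptions(precision=1,suppress=True)
d=cam('top');I=d['image'].astype(int);W=world(d);u0,v0,u1,v1=map(int,sys.argv[1:5])
r=blob(d,I.min(-1)>100,(u0,v0,u1,v1),.05,W,(.038,.062));print(r[0],'c',np.array(r[2]),np.array(r[3]),r[4],'\n',r[5])
E
python3 tr.py 240 160 345 215
```

```text
t 3.92 pos [ 630.5 -292.1   75.4] yaw 5.8 tiltxy [ 0.001 -0.001] q6 -0.57 w 0.347 F [-2.5 -1.9  5.3]
tool-axis shift mm [ 2.  -3.8  6.4] az total (units) 0.004
85 c [ 663.7 -186.3] [ 41.5 143.1] 25.084354400634766 
 [[ 614.6 -130.3]
 [ 675.3 -259.9]
 [ 712.9 -242.3]
 [ 652.2 -112.7]]
```

Emit:
play_rows --moves '[[[0,0,0,0,0,-0.03,20],[0,0,0,0.05,0,0,20],[0,0,0,0.1,0,0,20],[0,0,0,0.15,0,0,20],[0,0,0,0.18,0,0,20]]]' --newtons 90

```text
time: 4.38
tool_pos: [0.6246, -0.2423, 0.0761]
tcp_rot: [-2.107, -2.328, 0.0]
wrist_force: [0.4, -0.8, -6.0]
width: 0.337
grip_force: 89.0
```

Emit:
play_rows --moves '[[[0,0,0,0.2,0,0,20],[0,0,0,0.2,0,0,20],[0,0,0,0.2,0,0,20],[0,0,0,0.2,0,0,20],[0,0,0,0.2,0,0,20]]]'

```text
time: 4.8
tool_pos: [0.6138, -0.1408, 0.0762]
tcp_rot: [-2.103, -2.33, 0.001]
wrist_force: [0.0, 0.4, -7.1]
width: 0.338
grip_force: 89.1
```

Emit:
play_rows --moves '[[[0,0,0,0.2,0,0,20],[0,0,0,0.2,0,0,20],[0,0,0,0.15,0,0,20],[0,0,0,0.1,0,0,20],[0,0,0,0,0,0,20]]]'

```text
time: 5.22
tool_pos: [0.6076, -0.0764, 0.0766]
tcp_rot: [-2.102, -2.332, 0.001]
wrist_force: [-0.9, -1.2, -7.3]
width: 0.338
grip_force: 89.0
```

```bash
python3 go.py 468 20 75 -6.4;python3 - <<'E'
from h import *
d=cam('top');e=cam('side')
cv2.imwrite('pics/both2.png',cv2.resize(np.hstack([d['image'],e['image']])[...,::-1],(800,300)))
E
```

```text
t 5.22 pos [607.6 -76.4  76.6] yaw 5.9 tiltxy [-0.002  0.001] q6 -0.27 w 0.338 F [-0.9 -1.2 -7.3]
tool-axis shift mm [ 110.4 -128.8    2. ] az total (units) 0.431
```

View pics/both2.png

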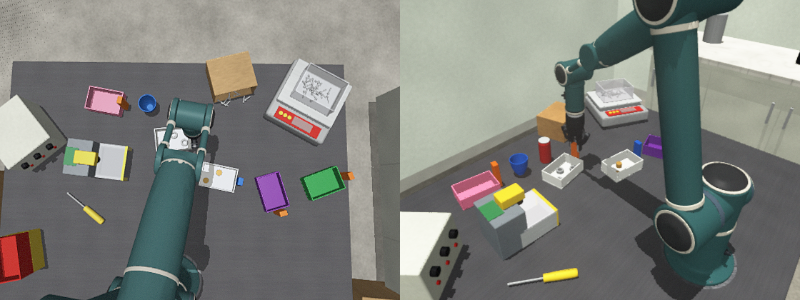

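The tray is gripped and moving cleanly, with all collars still inside in the side view at (562,170). Next leg: move diagonally to line up with the mouth, then turn.

Emit:
play_rows --moves '[[[0,0,0,0.05,-0.06,0,20],[0,0,0,0.09,-0.1,0,20],[0,0,0,0.12,-0.14,0,20],[0,0,0,0.14,-0.16,0,20],[0,0,0,0.14,-0.16,0,20]]]'

```text
time: 5.73
tool_pos: [0.5408, -0.0328, 0.0773]
tcp_rot: [-2.109, -2.328, 0.0]
wrist_force: [0.4, 0.9, -6.0]
width: 0.34
grip_force: 89.3
```

Emit:
play_rows --moves '[[[0,0,0,0.14,-0.16,0,20],[0,0,0,0.14,-0.16,0,20],[0,0,0,0.12,-0.14,0,20],[0,0,0,0.09,-0.11,0,20],[0,0,0,0.05,-0.08,0,20]]]'

```text
time: 6.15
tool_pos: [0.4699, 0.0152, 0.0772]
tcp_rot: [-2.107, -2.33, 0.001]
wrist_force: [-1.1, -0.8, -6.4]
width: 0.339
grip_force: 89.2
```

Emit:
play_rows --moves '[[[0,0,0.1,0,0,0,20],[0,0,0.12,0,0,0,20],[0,0,0.12,0,0,0,20],[0,0,0.09,0,0,0.02,20],[0,0,0,0,0,0,20]]]'

```text
time: 6.57
tool_pos: [0.4724, 0.0146, 0.0758]
tcp_rot: [2.346, 2.088, 0.002]
wrist_force: [0.8, 0.6, -4.9]
width: 0.335
grip_force: 89.7
```

```bash
python3 go.py 468 20 74 -6.4;python3 - <<'E'
from h import *
d=cam('top');e=cam('side')
cv2.imwrite('pics/both3.png',np.hstack([cv2.resize(d['image'][150:290,60:320],(400,300)),cv2.resize(e['image'][180:375,60:320],(400,300))])[...,::-1])
E
python3 tr.py 185 180 280 290
```

```text
t 6.57 pos [472.4  14.6  75.8] yaw -6.7 tiltxy [ 0.002 -0.   ] q6 0.09 w 0.335 F [ 0.8  0.6 -4.9]
tool-axis shift mm [ 4.9 -5.   1.8] az total (units) -0.009
40 c [493.5 173.4] [ 7.8 87.8] 81.76213836669922 
 [[449.5 175.8]
 [536.4 163.2]
 [537.6 171. ]
 [450.6 183.6]]
```

View pics/both3.png

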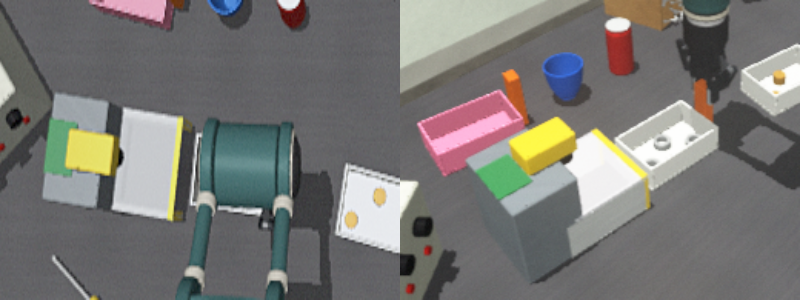

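Top view: the tray front at crop (195,135–210) is just short of the mouth (182,118–217), roughly aligned. Side view: three collars are inside. I'll shift about 6 mm toward the axis, set the tray down, and check with the side camera.

Emit:
play_rows --moves '[[[0,0,0,0,-0.03,0,20],[0,0,-0.01,0,-0.03,0.02,20],[0,0,0,0,0,0.02,20],[0,0,0,0,0,0,20]]]'

```text
time: 7.05
tool_pos: [0.4687, 0.0155, 0.0753]
tcp_rot: [2.336, 2.095, 0.006]
wrist_force: [-0.9, -1.2, 15.6]
width: 0.336
grip_force: 92.2
```

```bash
python3 go.py 468 20 74 -6.4; python3 - <<'E'
from h import *
np.set_printoptions(precision=1,suppress=True)
d=cam('side');W=world(d);I=d['image'].astype(int)
def r(n,box,z,lo,hi,c):
    m=I.min(-1)>c
    b=blob(d,m,box,z,W,(lo,hi)); print(n,b[0],np.array(b[2]),np.array(b[3]),b[4],'\n',b[5])
r('tray',(190,235,280,310),.05,.04,.06,110)
r('roof',(130,250,240,350),.075,.067,.085,110)
H=cv2.cvtColor(d['image'],cv2.COLOR_RGB2HSV).astype(int)
y=(H[...,0]>20)&(H[...,0]<35)&(H[...,1]>130)&(H[...,2]>120)
b=blob(d,y,(185,255,240,325),.075,W,(.066,.085));print('yel',b[0],b[2],b[3],b[4],'\n',b[5])
E
```

```text
t 7.05 pos [468.7  15.5  75.3] yaw -6.2 tiltxy [ 0.005 -0.   ] q6 0.09 w 0.336 F [-0.9 -1.2 15.6]
tool-axis shift mm [ 4.3 -1.2  1.3] az total (units) 0.006
tray 562 [472.7 108.4] [156.6 110.1] 84.65568542480469 
 [[410.6  35.5]
 [520.2  25.3]
 [534.8 181.2]
 [425.2 191.5]]
roof 1500 [490.7 274.5] [145.1 147.9] 83.64579010009766 
 [[409.2 210.5]
 [556.2 194.2]
 [572.2 338.4]
 [425.2 354.7]]
yel 150 (488.63739013671875, 208.0730743408203) (9.879480361938477, 138.22129821777344) 82.52464294433594 
 [[419.5 212.2]
 [556.5 194.2]
 [557.8 204. ]
 [420.8 222. ]]
```

The tray centre (~(478,100)) is on the lane axis within a couple of mm. I'll relieve the down-pressure and slide in.

Emit:
play_rows --moves '[[[0,0,0,0,0,-0.02,20],[0,0,0,0.06,0,0,20],[0,0,0,0.1,0,0,20],[0,0,0,0.1,0,0,20],[0,0,0,0.1,0,0,20]]]'

```text
time: 7.52
tool_pos: [0.471, 0.0502, 0.0754]
tcp_rot: [2.334, 2.097, -0.0]
wrist_force: [-0.5, -9.2, 9.2]
width: 0.334
grip_force: 91.8
```

```bash
python3 go.py 483 154.3 75 -6.4
```

```text
t 7.52 pos [471.   50.2  75.4] yaw -6.1 tiltxy [ 0.003 -0.003] q6 0.17 w 0.334 F [-0.5 -9.2  9.2]
tool-axis shift mm [1.048e+02 8.000e-01 1.000e-01] az total (units) 0.01
```

Emit:
play_rows --moves '[[[0,0,0,0.1,0,-0.01,20],[0,0,0,0.1,0,0,20],[0,0,0,0.1,0,0,20],[0,0,0,0.1,0,0,20],[0,0,0,0.1,0,0,20]]]'

```text
time: 7.93
tool_pos: [0.4755, 0.1008, 0.0754]
tcp_rot: [2.336, 2.097, -0.001]
wrist_force: [-0.5, -7.8, 6.3]
width: 0.339
grip_force: 91.4
```

```bash
python3 go.py 483 154.3 75 -6.4
```

```text
t 7.93 pos [475.5 100.8  75.4] yaw -6.2 tiltxy [ 0.001 -0.002] q6 0.27 w 0.339 F [-0.5 -7.8  6.3]
tool-axis shift mm [54.   1.7  0.3] az total (units) 0.008
```

Only sliding friction so far. I'll approach the stop and slow down.

Emit:
play_rows --moves '[[[0,0,0,0.1,0,0,20],[0,0,0,0.1,0,0,20],[0,0,0,0.08,0,0,20],[0,0,0,0.06,0,0,20],[0,0,0,0.03,0,0,20]]]'

```text
time: 8.35
tool_pos: [0.4795, 0.1378, 0.0754]
tcp_rot: [2.336, 2.098, -0.001]
wrist_force: [-0.2, -8.3, 7.4]
width: 0.336
grip_force: 91.3
```

```bash
python3 go.py 483 154.3 75 -6.4
```

```text
t 8.35 pos [479.5 137.8  75.4] yaw -6.1 tiltxy [ 0.001 -0.002] q6 0.34 w 0.336 F [-0.2 -8.3  7.4]
tool-axis shift mm [16.7  1.7  0.4] az total (units) 0.009
```

Emit:
play_rows --moves '[[[0,0,0,0.04,0,0,20],[0,0,0,0.03,0,0,20],[0,0,0,0.02,0,0,20],[0,0,0,0.02,0,0,20]]]'

```text
time: 8.68
tool_pos: [0.4806, 0.1481, 0.0754]
tcp_rot: [2.336, 2.097, -0.002]
wrist_force: [-0.4, -8.0, 7.5]
width: 0.335
grip_force: 91.4
```

Emit:
play_rows --moves '[[[0,0,0,0.02,0,0,20],[0,0,0,0.02,0,0,20]]]'

```text
time: 8.85
tool_pos: [0.4809, 0.1519, 0.0754]
tcp_rot: [2.336, 2.097, -0.002]
wrist_force: [-1.9, -13.9, 8.0]
width: 0.334
grip_force: 91.5
```

```bash
python3 go.py 483 154.3 75 -6.4
```

```text
t 8.85 pos [480.9 151.9  75.4] yaw -6.2 tiltxy [ 0.    -0.002] q6 0.37 w 0.334 F [ -1.9 -13.9   8. ]
tool-axis shift mm [2.6 1.8 0.4] az total (units) 0.008
```

Emit:
play_rows --moves '[[[0,0,0,0.02,0,0,20],[0,0,0,0.01,0,0,20],[0,0,0,0,0,0,20]]]'

```text
time: 9.1
tool_pos: [0.4807, 0.152, 0.0754]
tcp_rot: [2.333, 2.096, -0.009]
wrist_force: [-2.6, -20.1, 11.7]
width: 0.334
grip_force: 92.0
```

```bash
python3 go.py 483 154.3 75 -6.4
```

```text
t 9.10 pos [480.7 152.   75.4] yaw -6.1 tiltxy [-0.001 -0.008] q6 0.37 w 0.334 F [ -2.6 -20.1  11.7]
tool-axis shift mm [2.6 2.1 0.4] az total (units) 0.01
```

The tray has stopped against the stop: y held at 152.0 mm while the push rose to 20 N. Releasing.

Emit:
play_rows --moves '[[[0,0,0,0,0,0,60],[0,0,0,0,0,0,60],[0,0,0,0,0,0,60],[0,0,0,0,0,0,60],[0,0,0,0,0,0,60]]]'

```text
time: 9.52
tool_pos: [0.4808, 0.1563, 0.0742]
tcp_rot: [-2.338, -2.097, -0.0]
wrist_force: [0.1, -0.5, 0.1]
width: 0.704
grip_force: 0.0
```

Emit:
play_rows --moves '[[[0,0,0,0,0,-0.1,60],[0,0,0,0,0,-0.3,60],[0,0,0,0,0,-0.3,60],[0,0,0,0,0,-0.3,60],[0,0,0,0,0,-0.2,60]]]'

```text
time: 9.93
tool_pos: [0.4822, 0.1565, 0.1982]
tcp_rot: [2.338, 2.096, 0.006]
wrist_force: [0.3, 0.1, 0.3]
width: 0.701
grip_force: 0.0
```

Emit:
play_rows --moves '[[[0,0,0,-0.3,0,-0.1,60],[0,0,0,-0.4,0,0,60],[0,0,0,-0.4,0,0,60],[0,0,0,-0.4,0,0,60],[0,0,0,-0.4,0,0,60]]]'

```text
time: 10.35
tool_pos: [0.46, -0.0342, 0.2054]
tcp_rot: [2.337, 2.098, 0.002]
wrist_force: [0.2, -0.3, -0.9]
width: 0.701
grip_force: 0.0
```

```bash
python3 go.py 483 154.3 75 -6.4; python3 - <<'E'
from h import *
np.set_printoptions(precision=1,suppress=True)
d=cam('top');e=cam('side')
cv2.imwrite('pics/both4.png',np.hstack([cv2.resize(d['image'][150:290,60:320],(400,300)),cv2.resize(e['image'][180:375,60:320],(400,300))])[...,::-1])
for c,z0,box in((d,'top',(170,180,240,260)),(e,'side',(180,200,300,330))):
    H=cv2.cvtColor(c['image'],cv2.COLOR_RGB2HSV).astype(int);W=world(c)
    o=(H[...,0]<16)&(H[...,1]>150)&(H[...,2]>60)
    b=blob(c,o,box,.11,W,(.1,.12));print(z0,b[0],b[1]*1000,b[2],b[3],b[4])
E
```

```text
t 10.35 pos [460.  -34.2 205.4] yaw -6.2 tiltxy [ 0.002 -0.   ] q6 -0.02 w 0.701 F [ 0.2 -0.3 -0.9]
tool-axis shift mm [189.9   2.4 130.5] az total (units) 0.008
top 16 [479.7 144.4] (480.8503723144531, 143.7887420654297) (5.141083240509033, 26.014528274536133) 82.3784408569336
side 97 [476.8 161.2] (476.7716369628906, 161.13890075683594) (24.784645080566406, 38.556854248046875) 86.66036987304688
```

View pics/both4.png

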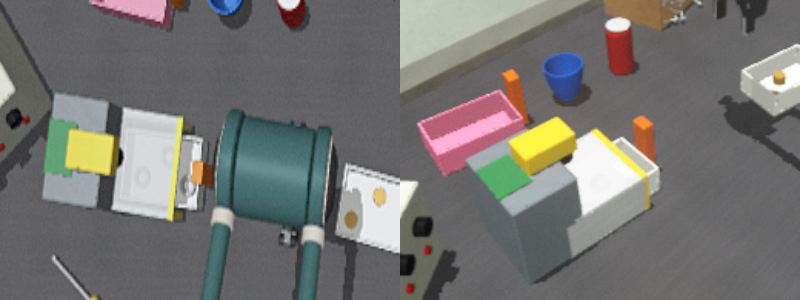

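Top view: the tray is in the lane with the grip outside at crop (203,172), and the collars at (142,177), (160,155) and (186,185) are all inside. I'll move the arm clear and check squareness and seating.

Emit:
play_rows --moves '[[[0,0,0,-0.4,0,0,60],[0,0,0,-0.4,0,0,60],[0,0,0,-0.4,0,0,60],[0,0,0,-0.4,0,0,60],[0,0,0,0,0,0,60]]]'

```text
time: 10.87
tool_pos: [0.4427, -0.1974, 0.2053]
tcp_rot: [2.341, 2.089, -0.003]
wrist_force: [0.6, 0.8, -0.0]
width: 0.701
grip_force: 0.0
```

```bash
cat > chk.py <<'E'
from h import *
np.set_printoptions(precision=1,suppress=True)
d=cam('top');W=world(d);I=d['image'].astype(int);H=cv2.cvtColor(d['image'],cv2.COLOR_RGB2HSV).astype(int)
y=(H[...,0]>20)&(H[...,0]<35)&(H[...,1]>130)&(H[...,2]>120)
b=blob(d,y,(160,190,200,265),.075);print('yel',np.array(b[2]),np.array(b[3]),b[4])
b=blob(d,I.min(-1)>100,(180,195,215,265),.05,W,(.038,.062));print('rear rim',b[0],np.array(b[2]),np.array(b[3]),b[4],'\n',b[5])
b=blob(d,(H[...,0]<16)&(H[...,1]>150)&(H[...,2]>120),(180,195,215,265),.11,W,(.095,.125));print('grip',b[0],b[1]*1000,np.array(b[2]),np.array(b[3]),b[4])
cv2.imwrite('pics/chk.png',cv2.resize(d['image'][180:270,80:230],(800,480),interpolation=cv2.INTER_CUBIC)[...,::-1])
E
python3 chk.py
```

```text
yel [488.4 204.4] [  8.8 139.4] 83.73831939697266
rear rim 29 [525.2 170.8] [42.9 22.3] 43.24778747558594 
 [[501.9 164.3]
 [517.2 148. ]
 [548.4 177.4]
 [533.2 193.6]]
grip 5 [479.7 145.6] [479.7 145.6] [11.4  0. ] 1.8596152067184448
```

View pics/chk.png

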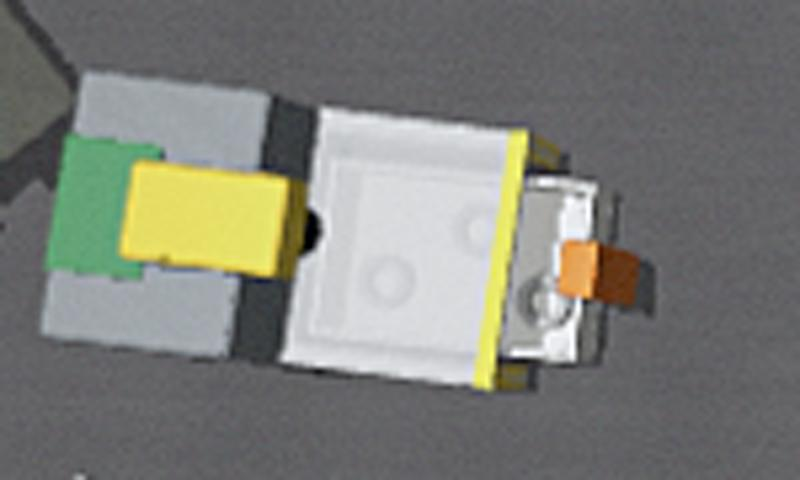

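Enlarged: the rear rim runs from (598,182) to (575,362), parallel to the yellow mouth edge within a pixel or so. All three collars are in the tray, at (390,280), (480,230) and (545,298).

A final gentle nudge with closed fingers on the middle of the grip's rear face will square and seat it, since the tray is free to rotate when it isn't gripped. I'll work out the numbers first.

```bash
python3 - <<'E'
from h import *
d=cam('top'); a=np.radians(83.6);D=np.array([np.cos(a),np.sin(a)]);N=np.array([-D[1],D[0]]);m=np.array([.488,.1995])
for n,u,v,z in(('rim R',598,182,.05),('rim L',575,362,.05),('grip top rear R',600,245,.11),('yel top',528,130,.075),('yel bot',492,388,.075)):
    p=ray(d,80+u/5.333,180+v/5.333,z)[:2]; print(n,(p*1000).round(1),'counter x,y',((p-m)@D*1000).round(1),((p-m)@N*1000).round(1))
E
python3 go.py 477.5 105 75 -6.4
```

```text
rim R [533.2 157.2] counter x,y -37.0 -49.6
rim L [432.2 166.8] counter x,y -38.7 51.9
grip top rear R [494.1 141.8] counter x,y -56.7 -12.5
yel top [559.3 191.3] counter x,y -0.2 -71.8
yel bot [417.4 205.9] counter x,y -1.5 70.9
t 10.97 pos [ 443.  -192.7  204.7] yaw -6.4 tiltxy [0.    0.001] q6 -0.35 w 0.702 F [ 0.1  0.4 -0.2]
tool-axis shift mm [299.6   0.9 129.9] az total (units) -0.001
```

Emit:
play_rows --moves '[[[0,0,0,0.3,0,0,0],[0,0,0,0.38,0,0,0],[0,0,0,0.38,0,0,0],[0,0,0,0.38,0,0,0],[0,0,0,0.38,0,0,0]]]' --newtons 30

```text
time: 11.38
tool_pos: [0.4622, -0.0074, 0.2046]
tcp_rot: [-2.337, -2.099, -0.001]
wrist_force: [0.4, -0.2, -0.4]
width: 0.004
grip_force: 0.0
```

Emit:
play_rows --moves '[[[0,0,0,0.38,0,0,0],[0,0,0,0.38,0,0,0],[0,0,0,0.3,0,0,0],[0,0,0,0,0,0,0],[0,0,0,0,0,0,0]]]'

```text
time: 11.8
tool_pos: [0.4734, 0.0976, 0.2044]
tcp_rot: [-2.332, -2.104, 0.0]
wrist_force: [-0.0, -0.6, -0.1]
width: -0.005
grip_force: 0.0
```

```bash
python3 go.py 477.5 105 55 -6.4
```

```text
t 11.80 pos [473.4  97.6 204.4] yaw -5.9 tiltxy [-0.  0.] q6 0.25 w -0.005 F [-0.  -0.6 -0.1]
tool-axis shift mm [  7.8   3.4 149.4] az total (units) 0.018
```

Emit:
play_rows --moves '[[[0,0,0.02,0,0.04,0.2,0],[0,0,0,0,0,0.35,0],[0,0,0,0,0,0.35,0],[0,0,0,0,0,0.35,0],[0,0,0,0,0,0.2,0]]]'

```text
time: 12.22
tool_pos: [0.475, 0.0932, 0.0558]
tcp_rot: [-2.348, -2.083, 0.007]
wrist_force: [-0.0, 0.2, -0.3]
width: -0.001
grip_force: 0.0
```

Emit:
play_rows --moves '[[[0,0,0,0.08,0,0,0],[0,0,0,0.08,0,0,0],[0,0,0,0.03,0,0,0],[0,0,0,0.03,0,0,0],[0,0,0,0.03,0,0,0]]]'

```text
time: 12.63
tool_pos: [0.4831, 0.1195, 0.0616]
tcp_rot: [2.347, 2.085, 0.006]
wrist_force: [-0.5, -0.7, -0.2]
width: 0.001
grip_force: 0.0
```

```bash
python3 go.py 480.6 134 55 -6.4
```

```text
t 12.63 pos [483.1 119.5  61.6] yaw -6.8 tiltxy [0.004 0.001] q6 0.31 w 0.001 F [-0.5 -0.7 -0.2]
tool-axis shift mm [14.  -4.2  6.6] az total (units) -0.014
```

Emit:
play_rows --moves '[[[0,0,-0.01,0.04,-0.03,0,0],[0,0,0,0.04,0,0,0],[0,0,0,0.03,0,0,0],[0,0,0,0.02,0,0,0],[0,0,0,0.01,0,0,0]]]'

```text
time: 13.05
tool_pos: [0.4799, 0.1332, 0.0594]
tcp_rot: [2.344, 2.092, 0.0]
wrist_force: [-0.6, -3.3, 0.7]
width: -0.003
grip_force: 0.0
```

```bash
python3 go.py 480.6 134 55 -6.4
```

```text
t 13.05 pos [479.9 133.2  59.4] yaw -6.5 tiltxy [ 0. -0.] q6 0.33 w -0.003 F [-0.6 -3.3  0.7]
tool-axis shift mm [0.9 0.6 4.4] az total (units) -0.004
```

Contact where expected. I'll push in small steps to about 20 N.

Emit:
play_rows --moves '[[[0,0,0,0.01,0,0,0],[0,0,0,0.01,0,0,0],[0,0,0,0.01,0,0,0],[0,0,0,0,0,0,0]]]'

```text
time: 13.38
tool_pos: [0.4793, 0.1334, 0.0591]
tcp_rot: [2.342, 2.092, -0.008]
wrist_force: [-1.5, -10.5, 4.2]
width: 0.003
grip_force: 0.0
```

Emit:
play_rows --moves '[[[0,0,0,0.01,0,0,0],[0,0,0,0.01,0,0,0],[0,0,0,0,0,0,0]]]'

```text
time: 13.63
tool_pos: [0.4781, 0.134, 0.0587]
tcp_rot: [2.341, 2.092, -0.013]
wrist_force: [-4.3, -14.4, 4.1]
width: 0.002
grip_force: 0.0
```

The tray is solidly seated: the push rose from 3 to 14 N with under 1 mm of motion. Backing off and up.

Emit:
play_rows --moves '[[[0,0,0,-0.1,0,0,0],[0,0,0,-0.3,0,0,0],[0,0,0,-0.1,0,-0.2,0],[0,0,0,0,0,-0.4,0],[0,0,0,0,0,-0.4,0]]]'

```text
time: 14.05
tool_pos: [0.4725, 0.087, 0.1583]
tcp_rot: [-2.344, -2.087, 0.006]
wrist_force: [1.1, -0.2, 0.3]
width: -0.001
grip_force: 0.0
```

Emit:
play_rows --moves '[[[0,0,0,0,0,-0.4,0],[0,0,0,-0.4,0,-0.1,0],[0,0,0,-0.4,0,0,0],[0,0,0,-0.4,0,0,0],[0,0,0,-0.4,0,0,0]]]'

```text
time: 14.47
tool_pos: [0.4565, -0.0721, 0.2102]
tcp_rot: [2.342, 2.092, 0.003]
wrist_force: [0.5, -0.3, -1.1]
width: 0.002
grip_force: 0.0
```

Emit:
play_rows --moves '[[[0,0,0,-0.3,0,0,0],[0,0,0,0,0,0,0],[0,0,0,0,0,0,0]]]'

```text
time: 14.72
tool_pos: [0.4528, -0.102, 0.2092]
tcp_rot: [-2.349, -2.086, -0.001]
wrist_force: [0.1, 0.6, 0.0]
width: -0.002
grip_force: 0.0
```

```bash
python3 chk.py; python3 - <<'E'
from h import *
d=cam('side');cv2.imwrite('pics/fin.png',np.hstack([cv2.resize(cv2.imread('pics/chk.png'),(400,300)),cv2.resize(d['image'],(400,300))[...,::-1]]))
E
```

```text
yel [489.9 204.4] [  8.7 136.6] 83.93592834472656
rear rim 31 [517.  178.4] [33.6 30.5] 84.29402923583984 
 [[500.2 163.2]
 [530.5 160.2]
 [533.8 193.6]
 [503.5 196.6]]
grip 4 [483.9 145.7] [483.9 145.7] [8.5 0. ] 1.8594974279403687
```

View pics/fin.png

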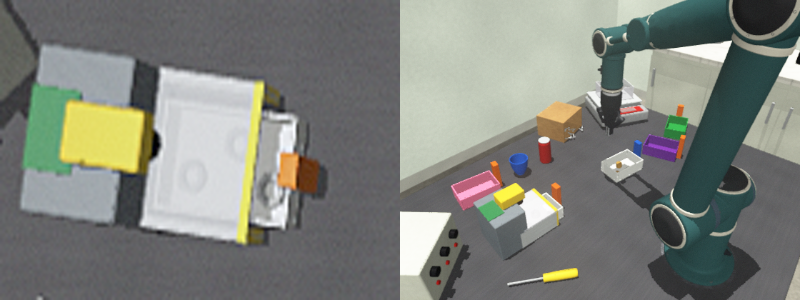

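The tray is home (rear rim around (285,170), square to the mouth) with its three collars at (195,180), (240,140) and (268,188). The bystanders and the blue-gripped tray haven't moved, and the arm is clear. Handing in.

```bash
python3 -c "
from workcell import bot
print(bot.finish_job())"
```

```text
the job is handed in; nothing more can be done
None
```

The orange-gripped tray is in the counter, pushed up against the stop and released, with its three collars still in it and nothing else visibly moved; I handed it in at about 15 s, and no verdict came back.

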